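Set a telescopic stand leg to length, clamp it and keep hold

ROBOT

A 6-joint arm with a two-finger parallel gripper is mounted at the origin on the work surface. World frame = base frame: x ahead of the robot, y to its left, z up, the work surface at z = 0. Lengths are in m, angles in rad, forces in N, time in s.
With the tool pointing down it reaches from about 0.35 to 0.85 m from the base axis. Payload 8.1 kg.
Tool frame: the origin (TCP) lies on the centre line of the jaws, within the pads' length; the fingertips stand 22 mm ahead of it and the grasp point (between the pads) lies 3 mm ahead of it; z points along the fingers, y is the direction in which the jaws open and shut (so a half turn about z gives the same grasp; the last joint's range is limited). The gripper opens to 93 mm and grips with 3 to 60 N. Pads are 15 mm wide; open, the fingers measure 128 mm over their backs; the gripper's body (75 mm by 188 mm) begins 65 mm behind the grasp point.
Start: joints at [1.022, 0.13, 1.488, -0, 1.523, -0.085], TCP at [0.268, 0.537, 0.241] pointing down, gripper open.
Joint ranges: [-2.96, 2.96], [-0.89, 2.26], [0.02, 2.5], [-1.34, 4.48], [0, 2.73], [-2.66, 2.66]. Speed limits (rad/s): [2.39, 2.39, 2.79, 3.14, 3.14, 3.14].

INTERFACE

Orientations are given as a unit quaternion [x, y, z, w].
In Python, from workcell import manip, optics, ticket gives the robot as it stands.
- The arm moves only by the shell command python3 -m inch 'ROWS' [OPENING] [FORCE]. ROWS is JSON, a list of rows, each a list of 6 numbers: the shift along the tool's x, y, z normalised to -1 to 1, where 1 is 40 cm, then the turn, a rotation vector about the tool's x, y, z normalised to -1 to 1, where 1 is 45 degrees. In form: [[tx, ty, tz, ax, ay, az], ...]. A call has 1 to 20 rows; each row shifts and turns the commanded pose from where the row before left it, along the tool's axes as they then stand; what a row does not reach is not made up. A row lasts 1/8 s, in which the tool goes at most 62.5 mm and 10.7 degrees, less where a joint would pass 70% of its speed; a pose out of reach is approached as far as the arm can. A call with a number of a shift or a turn outside -1 to 1 is refused whole. A call with a gripper value outside its range is refused whole. OPENING is the gripper's target within -1 to 1 (fully open at 1, half-way at 0, shut at -1), set as the call begins (- or left out, the last holds). The fingers move at their own pace and stop on an object; FORCE is the grip in N (left out, the last holds). Time passes only in rows, so rows that do not move let the fingers close. It gives the time, the measured TCP pose, the force and the opening at its end, in the units of the state.
- manip.state(): the state, without advancing time (a new reading comes with each control period).
- optics.get_image(name): name is "side" or "top" or "wrist"; returns a dict with "pixels" (384x512x3 uint8, red, green, blue), "depth" (384x512 float32, m along the optical axis (not along the pixel's ray), 0 where there is no reading), "mtx" (3x3 intrinsics, pixels), "dist" ([k1, k2, p1, p2, k3] as OpenCV has them; the pictures are not rectified), "origin" and "rotation" of the camera in the world. Camera axes: x right, y down, z forward; pixel columns grow to the right and rows downward; lengths in m; the calibration is good to about 2 mm. A picture is of the moment at which its call begins.
- ticket.sign_off(): hands the job in, once; it reports no verdict.
The state is a dict: "time": time; "joint_positions": joint angles; "qvel": joint speeds; "joint_torque": joint torques, N m; "eef_pos": TCP position; "orientation": TCP orientation; "force": force on the tool from outside, world axes, zero at the start; "moment": the same for the moment, N m; "grip_width": opening from 0.0 (shut) to 1.0 (fully open).
Only numpy, scipy, OpenCV 4.12 (cv2) and the standard library are available. Lean on these libraries where they do the work, as an engineer would, in place of code of your own. Each camera call takes 0.05 s, during which the arm holds its last target. There are 200 camera calls.

TASK

Take the crossbar of the telescopic stand leg, draw the leg out of its tube until the bar's pointed end stands opposite the pointer on the scale, and keep it there against the return spring while you push the clamp's cam lever fully shut against the tube; the lever must still be open when the leg reaches the mark. Finish while still firmly gripping the bar, leg on the mark and lever shut: do not let go, because the locking pin is fitted later by a colleague. Do not shift the scale's pointer or the other things on the bench.

Things in the scene. Friction and masses are not known exactly. Their poses are not given: they have to be found in the camera images.
- cradle: Plywood board (360 x 150 x 12 mm, cradle y -87 to +63), fixed, holding the leg's aluminium outer tube (36 mm across, level, axis 55 mm up) in saddles. Origin: on the bench under the tube's mouth (black collar ends at x = +2 mm). x: along the tube, the way the leg comes out; y: level, to the lever's side; z up. Place and yaw differ each time. 'Cradle x, y' below are in this frame.
- leg: Sliding inner leg: 26 mm steel tube, black end plate, and above it a round level crossbar 12 mm thick along cradle y, axis 95 mm above the bench. Origin: on the bar's axis above the tube's axis; axes as the cradle's. Slides only along cradle x: origin at 20 mm fully in, 130 fully out; starts fully in. A spring always pulls it in with 3 to 5 N; even the shut lever does not lock it.
- bar_outer (a point): Point on the bar's axis at cradle y = +128 mm, a grip place clear of the lever at any start. The bar runs from y = -44 mm (then a 10 mm long pointed end, to -54) to y = +150 mm. Fingers go either side of it, closing along cradle x; opened by 2 to 4 mm of slack they slide along the bar while still holding the leg's position.
- mark (a point): Tip of the scale's pointer: small steel cone on a slim post on a black clip, at bar height (95 mm), at cradle y = -58 mm (away from the lever), facing the bar's pointed end. Axes as the cradle's. Its cradle x differs each time (65 to 95 mm). The leg is on the mark when leg has the same cradle x. The clip shifts under about 6 N: leave it alone.
- lever (a joint): Angle of the grey cam lever, rad: 0 = fully shut (end stop; lies along the tube, centre line at cradle y = +32 mm), positive = swung out to +y; starts at 0.36 to 0.50. Upright pivot at cradle x = -2, y = +32 mm. Stays where left; friction about 0.1 N m (1 to 2 N at the blade). Shut, the blade's outer side is at y = +36 mm and the thumb end's at +39 mm.
- lever_tip (a point): Centre of the lever's round thumb end (14 mm across), 135 mm from the pivot. The blade is 8 mm thick and 34 mm high, 49 to 83 mm above the bench, so it passes 6 mm under the bar: fingers that straddle the bar and reach 20 to 30 mm below its axis push the blade's outer side as they slide along the bar towards the tube.
- foot_cap: Bystander: black rubber foot cap, 38 mm across, 30 mm high, beside the tube; origin under its centre.
- spool: Bystander: white plastic spool, 40 mm across, 30 mm high, beside the tube; origin under its centre.
- spanner: Bystander: steel spanner, 140 mm, lying beyond the lever side of the board; origin under its middle.
- carton: Bystander: cardboard box 120 x 80 x 50 mm; origin under its centre.
- slim_box: Bystander: long slim box 200 x 35 x 35 mm; origin under its centre.
- red_box: Bystander: flat box 100 x 70 x 35 mm; origin under its centre.
- jar: Bystander: lidded jar 56 mm across, 75 mm high; origin under its centre.

How it is judged:
By the outcome, as a careful person would: the job done as asked, in the order asked, and still so for the second after the job is handed in, while the arm keeps its last pose, push and grip.
It also fails if it takes over 38 s, if anything falls off the work surface, if the arm or the gripper's body presses on something with over 40 N, if the wrist force passes 120 N, or if a joint passes its speed limit or range.

## Working session

There is one attempt and no reset: what is moved stays moved. The work goes in short steps, Python scripts to look and compute and a shell command to move; the robot and the scene stay as the last step left them, time stands still between calls to the robot, and variables do not carry over. Pictures are saved under pics/ and viewed, about 8 in all and at most 12, crops included, and the job is handed in when it is done.

```bash
ls; mkdir -p pics; cat > h.py <<'E'
import numpy as np,cv2,pickle
from workcell import manip,optics,ticket
def grab(n,f):
    d=optics.get_image(n); pickle.dump(d,open(f'pics/{f}.pkl','wb')); cv2.imwrite(f'pics/{f}.png',d['pixels'][...,::-1]); return d
def load(f): return pickle.load(open(f'pics/{f}.pkl','rb'))
def ray(d,uv):
    p=cv2.undistortPoints(np.array([[uv]],float),d['mtx'],np.array(d['dist']))[0,0]
    return np.array(d['rotation'])@np.r_[p,1]
def atz(d,uv,z):
    r=ray(d,uv);o=np.array(d['origin']); return o+r*(z-o[2])/r[2]
def atd(d,uv):
    return np.array(d['origin'])+ray(d,uv)*d['depth'][int(uv[1]+.5),int(uv[0]+.5)]
def proj(d,P):
    R=np.array(d['rotation']).T
    return cv2.projectPoints(np.atleast_2d(np.array(P,float)),cv2.Rodrigues(R)[0],-R@np.array(d['origin']),d['mtx'],np.array(d['dist']))[0][:,0]
E
python3 - <<'E'
from h import *
for n in ['top','side']:
    d=grab(n,n+'1'); print(n,d['origin'],np.round(d['rotation'],3).tolist(),d['mtx'])
a=cv2.imread('pics/top1.png');cv2.imwrite('pics/top1b.png',cv2.resize(a,(800,600),interpolation=cv2.INTER_CUBIC))
print(manip.state())
E
```

```text
pics
top [0.34814034 0.05921709 1.16593612] [-0.694, 0.714, -0.058, 0.066] [[366.18824866   0.         253.45447912]
 [  0.         366.18824866 192.73064647]
 [  0.           0.           1.        ]]
side [ 0.03348233 -0.51935219  1.02008504] [0.878, -0.337, 0.118, -0.319] [[377.80005459   0.         253.77236102]
 [  0.         377.80005459 187.82192797]
 [  0.           0.           1.        ]]
{'time': 0.1, 'joint_positions': array([ 1.02160375e+00,  1.31116435e-01,  1.48913766e+00,  1.85428783e-06,
        1.52302962e+00, -8.54185384e-02]), 'qvel': array([ 0.00030783, -0.00201188, -0.00230743, -0.00012526,  0.00040164,
       -0.00025605]), 'joint_torque': array([ 1.90417566e-03, -5.61345041e+01, -4.93092155e+01,  7.70941051e-02,
        2.91847810e-02, -8.19428374e-05]), 'eef_pos': array([0.26813585, 0.53621996, 0.23969191]), 'orientation': array([ 2.29814404e-01,  9.73234106e-01, -8.03030832e-04, -2.64691414e-04]), 'force': array([-0.43301682,  0.18077132, -0.23462304]), 'moment': array([-0.02210822, -0.02945528, -0.00953307]), 'grip_width': 0.9990655436067988}
```

View pics/top1b.png

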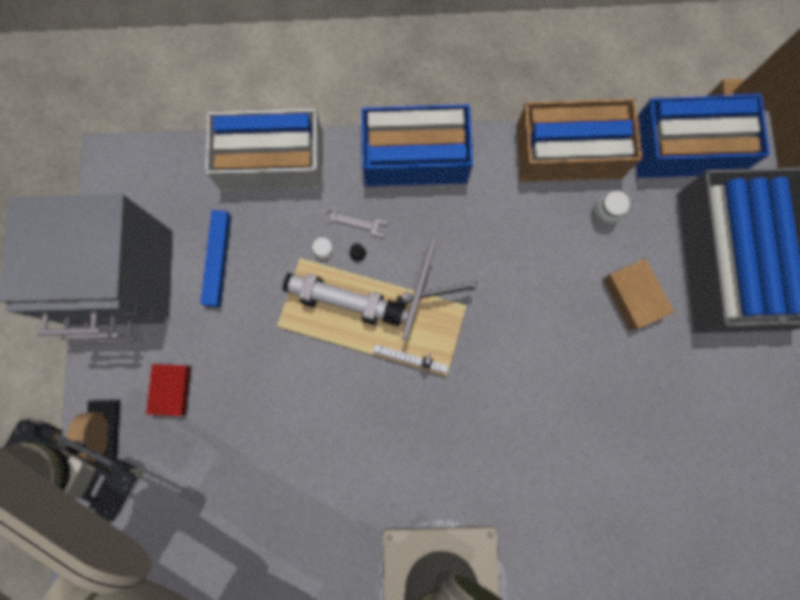

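The overview shows the board at about (280–465, 260–375), with the bar from (407,345) to (433,243), the lever tip at (475,289) and the pointer at (427,360). Next I'll enlarge both views.

```bash
python3 - <<'E'
from h import *
a=cv2.imread('pics/top1.png')[150:250,175:308];cv2.imwrite('pics/c1.png',cv2.resize(a,None,fx=6,fy=6,interpolation=cv2.INTER_CUBIC))
d=load('side1')
t=load('top1')
print(proj(d,atz(t,(270,195),0.05)))
E
```

```text
Traceback (most recent call last):
  File "h.py", line 10, in atz
    r=ray(d,uv);o=np.array(d['origin']); return o+r*(z-o[2])/r[2]
  File "h.py", line 8, in ray
    return np.array(d['rotation'])@np.r_[p,1]
           ~~~~~~~~~~~~~~~~~~~~~~~^~~~~~~~~~~
ValueError: matmul: Input operand 1 has a mismatch in its core dimension 0, with gufunc signature (n?,k),(k,m?)->(n?,m?) (size 3 is different from 4)
```

View pics/c1.png

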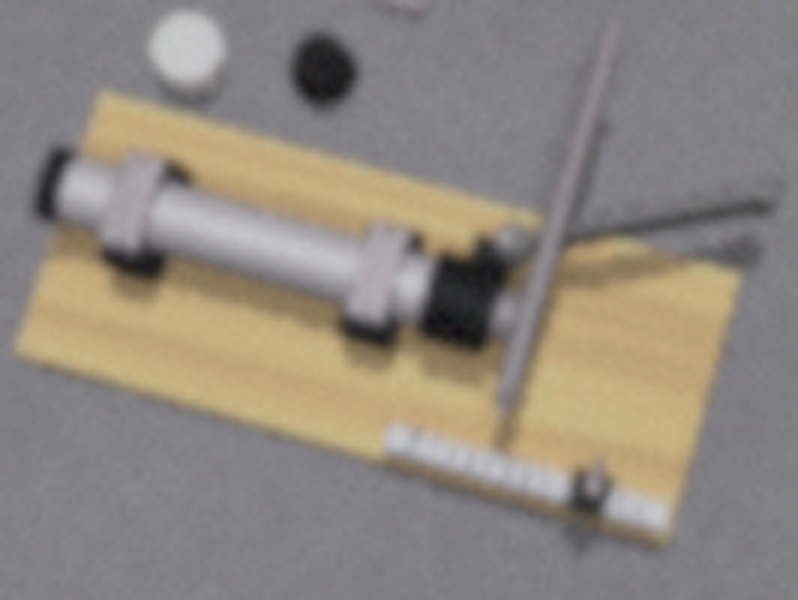

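View pics/side1.png

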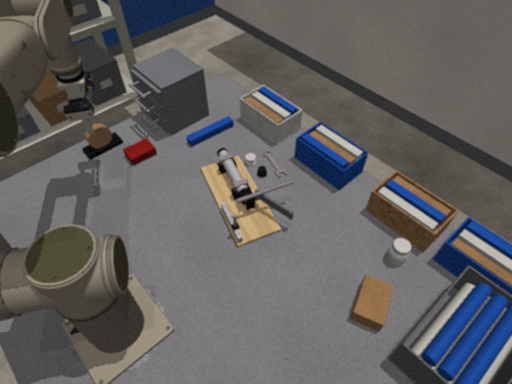

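```bash
sed -i '1a from scipy.spatial.transform import Rotation as Ro' h.py
sed -i "s/d=optics.get_image(n);/d=dict(optics.get_image(n)); d['rotation']=Ro.from_quat(d['rotation']).as_matrix() if np.size(d['rotation'])==4 else d['rotation'];/" h.py
sed -i "s/def load(f): return .*/def load(f):\n    d=pickle.load(open(f'pics\/{f}.pkl','rb'))\n    if np.size(d['rotation'])==4: d['rotation']=Ro.from_quat(d['rotation']).as_matrix()\n    return d/" h.py
cat > fit.py <<'E'
from h import *
from scipy.optimize import least_squares
t=load('top1')
c=lambda x,y:np.array([175+(x+.5)/6-.5,150+(y+.5)/6-.5])
obs=[c(*p) for p in [(105,92),(742,272),(668,543),(15,352),(612,25),(503,405),(600,464),(768,206)]]
def pts(q):
    X,Y,a,bx,m,l=q
    P=np.array([[bx,63,12],[bx+360,63,12],[bx+360,-87,12],[bx,-87,12],[20,150,97],[20,-51,95],[m,-60,95],[-2+142*np.cos(l),32+142*np.sin(l),83]])
    R=Ro.from_euler('z',a).as_matrix()
    return (P@R.T)/1000+[X,Y,0]
if __name__=='__main__':
    o=atz(t,c(500,305),.055);b=atz(t,c(742,272),.012)-atz(t,c(105,92),.012)
    r=least_squares(lambda q:(proj(t,pts(q))-obs).ravel(),[o[0],o[1],np.arctan2(b[1],b[0]),-240,80,.4],x_scale=[.01,.01,.01,1,1,.01])
    print(r.x,np.round(r.fun.reshape(-1,2),2).tolist())
    np.save('q.npy',r.x)
E
python3 fit.py
```

```text
[ 5.18901555e-01  6.38641749e-02 -1.88490841e+00 -2.35860050e+02
  7.68500190e+01  4.11426566e-01] [[-0.5, -0.32], [0.33, 0.37], [0.02, 0.64], [-0.16, 0.26], [-0.74, -0.01], [-1.34, 0.38], [0.3, -1.04], [2.07, -0.32]]
```

```bash
cat > plan.py <<'E'
from h import *
def plan(q,cx,cy,z,s=None):
    "rotation vector and shift (normalised, shift in current tool axes) to cradle cx,cy mm, world z m"
    s=s or manip.state(); X,Y,a=q[:3]
    R=Ro.from_euler('z',a)
    T=R.apply([cx/1000,cy/1000,0])+[X,Y,z]
    cur=Ro.from_quat(s['orientation'])
    yd=R.as_matrix()[:,0]; yd=yd*np.sign(yd@cur.as_matrix()[:,1]); zd=np.array([0,0,-1.])
    tgt=Ro.from_matrix(np.c_[np.cross(yd,zd),yd,zd])
    print('cur cradle mm',np.round(R.inv().apply(s['eef_pos']-[X,Y,0])*1000,1),'F',np.round(s['force'],1),'w',round(s['grip_width'],3),'t',s['time'])
    print('target',T.round(4),'shift/0.4',np.round(cur.inv().apply(T-s['eef_pos'])/.4,4),'shift/.4 in target axes',np.round(tgt.inv().apply(T-s['eef_pos'])/.4,4),'turn/45',np.round((cur.inv()*tgt).as_rotvec()/(np.pi/4),4))
if __name__=='__main__':
    import sys
    plan(np.load('q.npy'),*map(float,sys.argv[1:4]))
E
python3 plan.py 20 128 0.24
python3 plan.py 60 60 0.24
```

```text
cur cradle mm [-371.8 -384.4  239.7] F [-0.4  0.2 -0.2] w 0.999 t 0.1
target [0.6345 0.0053 0.24  ] shift/0.4 [-1.4128e+00 -7.7740e-01  3.0000e-04] shift/.4 in target axes [-1.2811e+00 -9.7940e-01 -8.0000e-04] turn/45 [-0.0021 -0.0003 -0.1906]
cur cradle mm [-371.8 -384.4  239.7] F [-0.4  0.2 -0.2] w 0.999 t 0.1
target [ 0.5574 -0.0117  0.24  ] shift/0.4 [-1.2596e+00 -9.0170e-01  6.0000e-04] shift/.4 in target axes [-1.1111e+00 -1.0794e+00 -8.0000e-04] turn/45 [-0.0021 -0.0003 -0.1906]
```

```bash
python3 -m inch '[[0,0,0,0,0,-0.19],[-0.0915,-0.07,0,0,0,0],[-0.0915,-0.07,0,0,0,0],[-0.0915,-0.07,0,0,0,0],[-0.0915,-0.07,0,0,0,0],[-0.0915,-0.07,0,0,0,0],[-0.0915,-0.07,0,0,0,0],[-0.0915,-0.07,0,0,0,0],[-0.0915,-0.07,0,0,0,0],[-0.0915,-0.07,0,0,0,0],[-0.0915,-0.07,0,0,0,0],[-0.0915,-0.07,0,0,0,0],[-0.0915,-0.07,0,0,0,0],[-0.0915,-0.07,0,0,0,0],[-0.0915,-0.07,0,0,0,0],[0,0,0,0,0,0]]'
python3 plan.py 20 128 0.24
python3 -c "
from h import *
d=grab('wrist','w1');print(d['origin'],d['rotation'])
a=cv2.imread('pics/w1.png');cv2.imwrite('pics/w1b.png',cv2.resize(a,(800,600)))"
```

```text
time: 2.1
eef_pos: [0.635, 0.0024, 0.2394]
orientation: [0.158, 0.987, -0.0, -0.001]
force: [0.1, 0.8, -0.1]
grip_width: 1.003
cur cradle mm [ 22.6 129.4 239.4] F [ 0.1  0.8 -0.1] w 1.003 t 2.1
target [0.6345 0.0053 0.24  ] shift/0.4 [ 0.0035  0.0064 -0.0015] shift/.4 in target axes [ 0.0035  0.0064 -0.0015] turn/45 [-0.0012 -0.0015 -0.0052]
[0.56212769 0.02616391 0.3830764 ] [[ 3.11578885e-01  9.13356233e-01  2.62104922e-01]
 [ 9.50220135e-01 -2.99333795e-01 -8.64926272e-02]
 [-5.41719122e-04  2.76006651e-01 -9.61155573e-01]]
```

View pics/w1b.png

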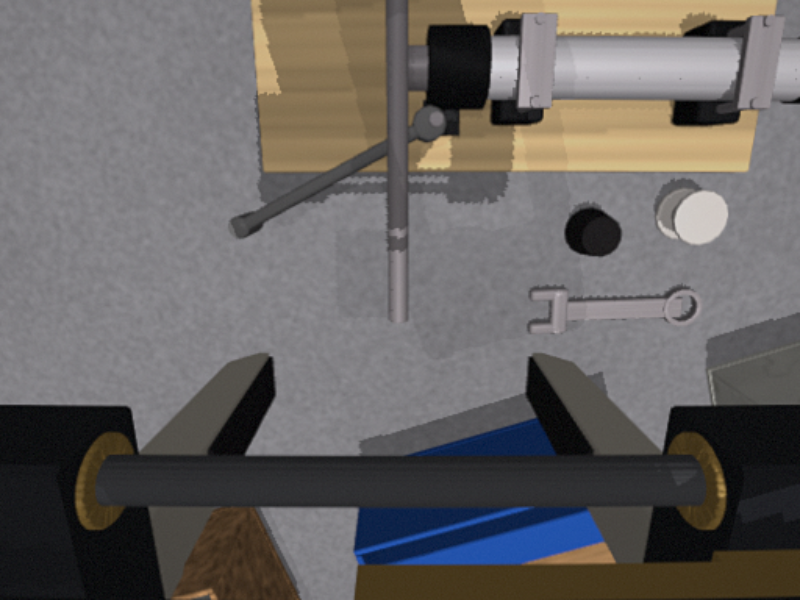

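The wrist view shows the bar centred at u≈398 with its end at v≈321. The lever pivot is at (429,123), its tip at (240,226), the collar face at u≈428 and the board edge at v≈172. I'll move inwards to see the mark and the bar's point.

```bash
python3 -m inch '[[0.1,-0.02,0,0,0,0],[0.15,-0.03,0,0,0,0],[0.15,-0.03,0,0,0,0],[0,0,0,0,0,0],[0,0,0,0,0,0]]'
python3 -c "
from h import *
d=grab('wrist','w2')
a=cv2.imread('pics/w2.png');cv2.imwrite('pics/w2b.png',cv2.resize(a,(800,600)))"
```

```text
time: 2.78
eef_pos: [0.4724, 0.0252, 0.2413]
orientation: [0.156, 0.988, 0.0, 0.001]
force: [1.5, 0.4, 0.3]
grip_width: 1.002
```

View pics/w2b.png

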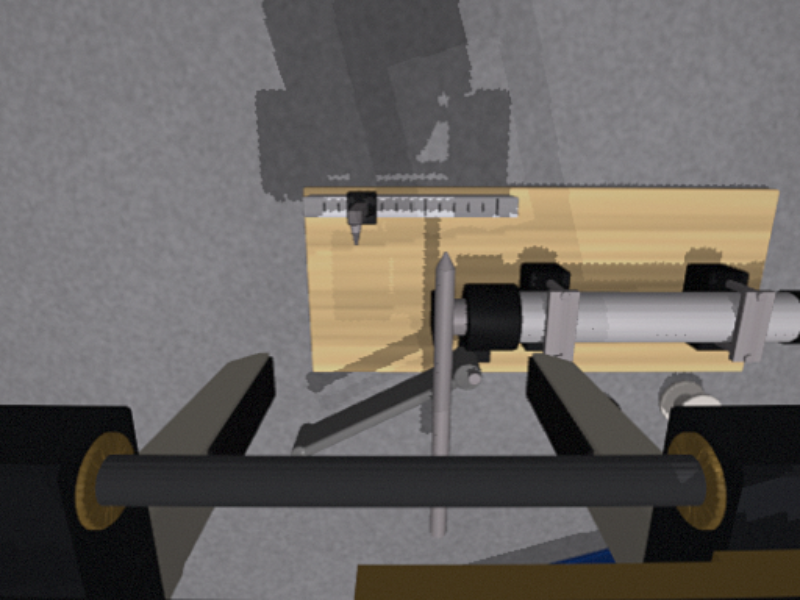

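Here the pointer tip is at (357,246), the bar's point at (446,251) and the board corners at (305,189), (778,190), (313,371) and (743,371). I'll fit everything jointly.

```bash
cat > fit2.py <<'E'
from h import *
from scipy.optimize import least_squares
w1,w2=load('w1'),load('w2')
k=lambda p:(np.array(p)+.5)*.64-.5
# (img, px, model point fn(bx,m,l,leg))
def model(q):
    X,Y,a,bx,m,l=q; L=20
    return [(w1,(262,172),(bx+360,63,12)),(w1,(750,171),(bx,63,12)),(w1,(398,321),(L,150,95)),(w1,(396,10),(L,-24,95)),
     (w2,(305,189),(bx+360,-87,12)),(w2,(778,190),(bx,-87,12)),(w2,(313,371),(bx+360,63,12)),(w2,(743,371),(bx,63,12)),
     (w2,(446,251),(L,-54,95)),(w2,(357,246),(m,-58,95)),(w2,(439,536),(L,150,95)),
     (w1,(240,226),(-2+135*np.cos(l),32+135*np.sin(l),83))]
def f(q):
    X,Y,a=q[:3];R=Ro.from_euler('z',a)
    return np.concatenate([proj(d,R.apply(np.array(P)/1000)+[X,Y,0])[0]-k(p) for d,p,P in model(q)])
r=least_squares(f,np.load('q.npy'),x_scale=[.01,.01,.01,1,1,.01],loss='soft_l1')
print(r.x,np.round(f(r.x).reshape(-1,2),1).tolist()); np.save('q.npy',r.x)
q=r.x;R=Ro.from_euler('z',q[2])
for p in [(446,251),(357,246),(442,400)]: print(p,R.inv().apply(atz(w2,k(p),.095)-[q[0],q[1],0])*1000)
for p in [(398,321),(396,10),(398,200)]: print(p,R.inv().apply(atz(w1,k(p),.095)-[q[0],q[1],0])*1000)
E
python3 fit2.py; python3 plan.py 20 128 0.09
```

```text
[ 5.16976090e-01  6.03574850e-02 -1.88216232e+00 -2.39949345e+02
  7.28746936e+01  4.67594485e-01] [[0.3, 0.8], [-0.0, 0.6], [0.8, 0.1], [0.8, -2.5], [-2.0, -0.8], [2.1, -0.6], [-0.6, 1.6], [0.2, 0.8], [-0.2, 0.9], [-0.0, -0.1], [-0.5, -1.6], [-1.5, 0.6]]
(446, 251) [ 19.83153318 -54.81011326  95.        ]
(357, 246) [ 72.87782603 -57.86655905  95.        ]
(442, 400) [19.92480821 43.7076144  95.        ]
(398, 321) [ 20.80532555 149.90109735  95.        ]
(396, 10) [ 20.70243745 -22.1190806   95.        ]
(398, 200) [20.30934478 76.39491991 95.        ]
cur cradle mm [ 47.1 -31.  241.4] F [-0.  -0.3  0.3] w 1.002 t 2.825
target [0.6327 0.0021 0.09  ] shift/0.4 [-0.3966  0.0684  0.3792] shift/.4 in target axes [-0.3975  0.0678  0.3785] turn/45 [ 0.0008  0.0022 -0.0029]
```

```bash
python3 -m inch '[[-0.13,0.023,0,0,0,-0.003],[-0.13,0.023,0,0,0,0],[-0.1375,0.022,0,0,0,0],[0,0,0.08,0,0,0],[0,0,0.1,0,0,0],[0,0,0.1,0,0,0],[0,0,0.07,0,0,0],[0,0,0.0235,0,0,0],[0,0,0,0,0,0],[0,0,0,0,0,0]]'
python3 plan.py 20 128 0.092
```

```text
time: 4.08
eef_pos: [0.6334, 0.0012, 0.093]
orientation: [0.155, 0.988, 0.0, 0.001]
force: [1.0, 0.8, 0.1]
grip_width: 0.996
cur cradle mm [ 20.6 129.   93. ] F [1.  0.8 0.1] w 0.996 t 4.075
target [0.6327 0.0021 0.092 ] shift/0.4 [0.0024 0.0015 0.0024] shift/.4 in target axes [0.0024 0.0015 0.0024] turn/45 [ 0.0008  0.0033 -0.0011]
```

```bash
python3 -m inch '[[0,0,0.004,0,0,0],[0,0,0,0,0,0],[0,0,0,0,0,0],[0,0,0,0,0,0],[0,0,0,0,0,0],[0,0,0,0,0,0],[0,0,0,0,0,0],[0,0,0,0,0,0]]' -1 30
python3 plan.py 73 128 0.092
```

```text
time: 5.08
eef_pos: [0.632, 0.0013, 0.0896]
orientation: [0.155, 0.988, -0.0, 0.0]
force: [0.6, 0.2, -0.1]
grip_width: 0.19
cur cradle mm [ 21.  127.6  89.6] F [ 0.6  0.2 -0.1] w 0.19 t 5.075
target [ 0.6165 -0.0483  0.092 ] shift/0.4 [-0.0012 -0.1301 -0.0059] shift/.4 in target axes [-0.0011 -0.1301 -0.0059] turn/45 [-0.      0.     -0.0011]
```

```bash
python3 -m inch '[[0,0,0,0,0,0],[0,0,0,0,0,0],[0,0,0,0,0,0],[0,0,0,0,0,0]]' -1 30
python3 plan.py 73 128 0.092
```

```text
time: 5.58
eef_pos: [0.632, 0.0016, 0.0896]
orientation: [0.155, 0.988, 0.0, 0.0]
force: [1.5, 2.5, -0.8]
grip_width: 0.12
cur cradle mm [ 20.7 127.5  89.6] F [ 1.5  2.5 -0.8] w 0.12 t 5.575
target [ 0.6165 -0.0483  0.092 ] shift/0.4 [-0.0012 -0.1308 -0.006 ] shift/.4 in target axes [-0.0011 -0.1308 -0.0059] turn/45 [ 0.0004  0.0001 -0.0008]
```

```bash
python3 -m inch '[[0,-0.02,0,0,0,0],[0,-0.03,0,0,0,0],[0,-0.03,0,0,0,0],[0,-0.03,0,0,0,0],[0,-0.0205,0,0,0,0],[0,-0.002,0,0,0,0],[0,0,0,0,0,0],[0,0,0,0,0,0],[0,0,0,0,0,0]]'
python3 plan.py 73 128 0.092
python3 -c "
from h import *
d=grab('top','t2');e=grab('side','s2');w=grab('wrist','w3')
q=np.load('q.npy');P=Ro.from_euler('z',q[2]).apply([.073,-.05,.095])+[q[0],q[1],0]
ims=[]
for x in (d,e):
    u,v=proj(x,P)[0].astype(int);print(u,v);ims.append(cv2.resize(x['pixels'][v-20:v+20,u-26:u+27,::-1],(400,300),interpolation=cv2.INTER_CUBIC))
b=cv2.resize(w['pixels'][...,::-1],(400,300))
cv2.imwrite('pics/m2.png',np.vstack([np.hstack(ims),np.hstack([b,b*0])]))"
```

```text
time: 6.7
eef_pos: [0.6156, -0.0488, 0.0896]
orientation: [0.155, 0.988, 0.0, -0.0]
force: [-1.2, 3.4, 0.8]
grip_width: 0.124
cur cradle mm [ 73.7 127.4  89.6] F [-1.2  3.4  0.8] w 0.124 t 6.7
target [ 0.6165 -0.0483  0.092 ] shift/0.4 [-0.0016  0.0017 -0.006 ] shift/.4 in target axes [-0.0016  0.0017 -0.006 ] turn/45 [-0.     -0.0003 -0.0006]
275 222
241 213
```

View pics/m2.png

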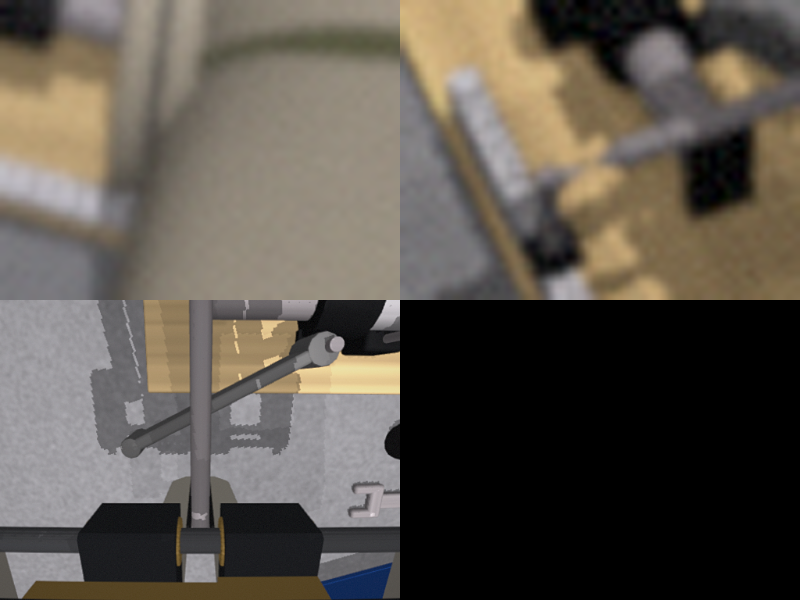

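The side crop shows the bar's point meeting the pointer at about (545,185), and the lever is still open. I'll refine the mark offset on an enlarged crop of the earlier wrist view.

```bash
python3 -c "
from h import *
a=cv2.imread('pics/w2.png')[118:193,200:300];cv2.imwrite('pics/w2c.png',cv2.resize(a,None,fx=8,fy=8,interpolation=cv2.INTER_CUBIC))"
```

```text
(no output)
```

View pics/w2c.png

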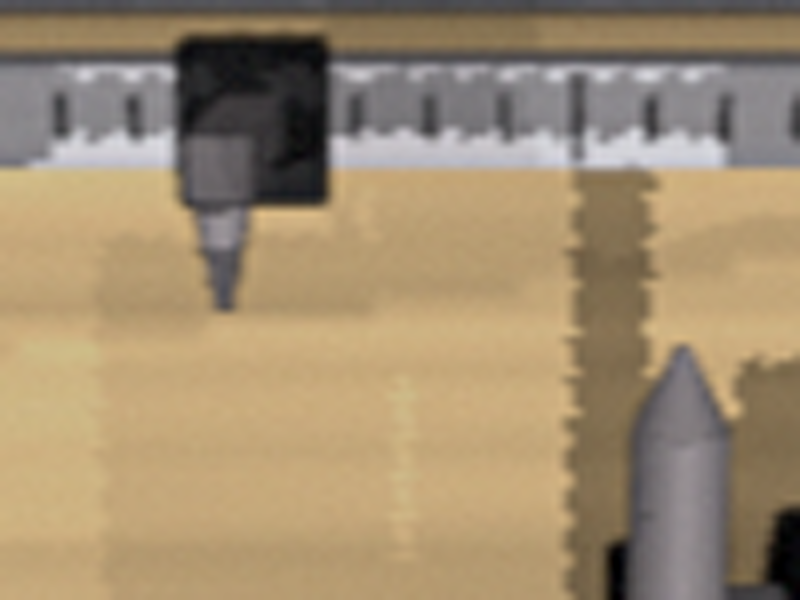

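```bash
python3 -c "
from h import *
w2=load('w2');q=np.load('q.npy');R=Ro.from_euler('z',q[2])
for p in [(224,310),(682,346)]:
    uv=(200+(p[0]+.5)/8-.5,118+(p[1]+.5)/8-.5); print(R.inv().apply(atz(w2,uv,.095)-[q[0],q[1],0])*1000)
w=load('w3');k=lambda p:((p[0]+.5)*1.28-.5,(p[1]+.5)*1.28-.5)
for p in [(200.5,5),(200.5,100),(201,200)]: print(R.inv().apply(atz(w,k(p),.095)-[q[0],q[1],0])*1000)
"; python3 plan.py 73 128 0.09
```

```text
[ 73.5412455  -58.75648253  95.        ]
[ 20.24095757 -54.47720124  95.        ]
[73.67504546 14.63432997 95.        ]
[73.60388239 61.9090988  95.        ]
[ 73.19734588 123.1473085   95.        ]
cur cradle mm [ 73.7 127.4  89.6] F [-1.1  5.1  0.7] w 0.121 t 6.85
target [ 0.6165 -0.0483  0.09  ] shift/0.4 [-0.0015  0.0017 -0.0009] shift/.4 in target axes [-0.0015  0.0017 -0.0009] turn/45 [ 0.0002 -0.0002 -0.0006]
```

```bash
python3 -m inch '[[0,-0.002,0,0,0,0],[0,-0.002,0,0,0,0],[0,0,0,0,0,0],[0,0,0,0,0,0]]' -0.68 30; python3 plan.py 75 60 0.09
python3 -m inch '[[0.015,0,0,0,0,0],[0.03,0,0,0,0,0],[0.03,0,0,0,0,0],[0.03,0,0,0,0,0],[0.03,0,0,0,0,0],[0.02,0,0,0,0,0],[0.01,0,0,0,0,0],[0,0,0,0,0,0]]'; python3 plan.py 75 44 0.09
```

```text
time: 7.35
eef_pos: [0.6151, -0.0507, 0.0896]
orientation: [0.156, 0.988, -0.0, -0.0]
force: [-0.9, 3.3, -0.2]
grip_width: 0.162
cur cradle mm [ 75.6 127.4  89.6] F [-0.9  3.3 -0.2] w 0.162 t 7.35
target [ 0.5511 -0.0294  0.09  ] shift/0.4 [ 0.1686  0.0014 -0.001 ] shift/.4 in target axes [ 0.1686  0.0016 -0.001 ] turn/45 [-0.0001 -0.0002 -0.0012]
time: 8.35
eef_pos: [0.5519, -0.0302, 0.0899]
orientation: [0.155, 0.988, 0.0, -0.0]
force: [0.5, 2.6, 3.1]
grip_width: 0.164
cur cradle mm [75.5 61.  89.9] F [0.5 2.6 3.1] w 0.164 t 8.35
target [ 0.5359 -0.0245  0.09  ] shift/0.4 [ 0.0424  0.0011 -0.0003] shift/.4 in target axes [ 0.0424  0.0012 -0.0003] turn/45 [ 0.0001 -0.0005 -0.0009]
```

```bash
python3 -m inch '[[0.012,0,0,0,0,0],[0.012,0,0,0,0,0],[0.01,0,0,0,0,0],[0.004,0,0,0,0,0],[0,0,0,0,0,0]]'; python3 plan.py 75 44 0.09
python3 -m inch '[[0.003,0,0,0,0,0],[0.003,0,0,0,0,0],[0,0,0,0,0,0]]'; python3 plan.py 75 42 0.09
```

```text
time: 8.98
eef_pos: [0.538, -0.0257, 0.0897]
orientation: [0.155, 0.988, -0.0, 0.0]
force: [3.9, 2.6, 0.7]
grip_width: 0.159
cur cradle mm [75.5 46.3 89.7] F [3.9 2.6 0.7] w 0.159 t 8.975
target [ 0.5359 -0.0245  0.09  ] shift/0.4 [ 0.0059  0.0013 -0.0008] shift/.4 in target axes [ 0.0059  0.0013 -0.0008] turn/45 [-0.      0.0002 -0.0011]
time: 9.35
eef_pos: [0.536, -0.0251, 0.0897]
orientation: [0.156, 0.988, -0.0, 0.0]
force: [4.8, 1.8, -0.2]
grip_width: 0.16
cur cradle mm [75.5 44.3 89.7] F [ 4.8  1.8 -0.2] w 0.16 t 9.35
target [ 0.534  -0.0239  0.09  ] shift/0.4 [ 0.0056  0.0013 -0.0008] shift/.4 in target axes [ 0.0056  0.0013 -0.0008] turn/45 [ 0.      0.0009 -0.0013]
```

```bash
for i in 1 ; do python3 -m inch '[[0.003,0,0,0,0,0],[0,0,0,0,0,0],[0,0,0,0,0,0]]'; done; python3 plan.py 75 42 0.09
python3 -m inch '[[0.003,0,0,0,0,0],[0,0,0,0,0,0],[0,0,0,0,0,0]]'; python3 plan.py 75 42 0.09
python3 -c "
from h import *
d=grab('wrist','w4');cv2.imwrite('pics/w4b.png',cv2.resize(d['pixels'][...,::-1],(800,600)))"
```

```text
time: 9.72
eef_pos: [0.5358, -0.025, 0.0898]
orientation: [0.156, 0.988, -0.0, 0.001]
force: [10.8, 0.7, -5.2]
grip_width: 0.159
cur cradle mm [75.5 44.1 89.8] F [10.8  0.7 -5.2] w 0.159 t 9.725
target [ 0.534  -0.0239  0.09  ] shift/0.4 [ 0.0052  0.0013 -0.0005] shift/.4 in target axes [ 0.0052  0.0013 -0.0005] turn/45 [ 0.0003  0.0038 -0.0015]
time: 10.1
eef_pos: [0.5357, -0.025, 0.0899]
orientation: [0.156, 0.988, -0.0, 0.003]
force: [16.0, -0.5, -9.1]
grip_width: 0.16
cur cradle mm [75.5 44.  89.9] F [16.  -0.5 -9.1] w 0.16 t 10.1
target [ 0.534  -0.0239  0.09  ] shift/0.4 [ 0.0049  0.0013 -0.0002] shift/.4 in target axes [ 0.0049  0.0013 -0.0002] turn/45 [ 0.0005  0.0069 -0.0017]
```

View pics/w4b.png

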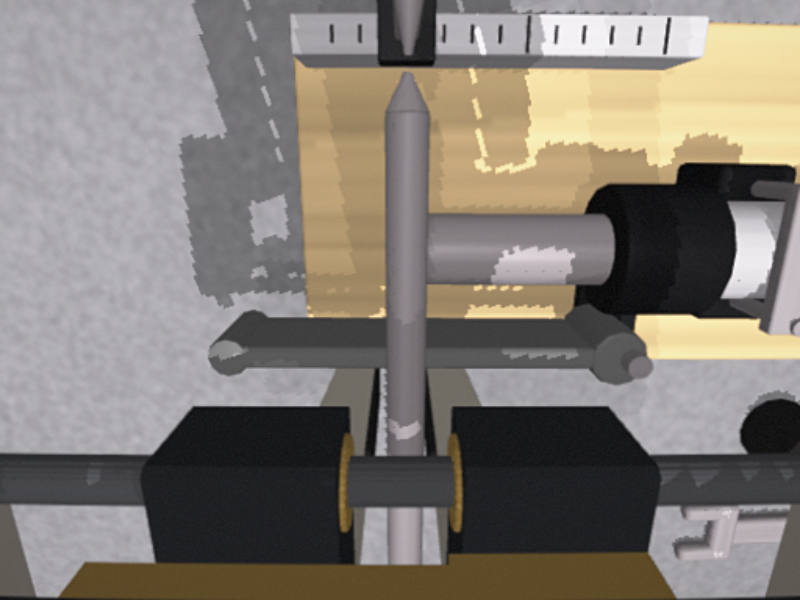

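The lever lies along the tube at its stop (blade level at v≈345). The bar's point (406,73) is opposite the pointer tip (408,52), and one pixel is about 0.28 mm. Next I'll re-grip and cancel the slack offset.

```bash
python3 -m inch '[[-0.001,0.0042,0,0,0,0],[0,0,0,0,0,0],[0,0,0,0,0,0],[0,0,0,0,0,0],[0,0,0,0,0,0],[0,0,0,0,0,0]]' -1 35; python3 plan.py 73.7 44 0.09
python3 -c "
from h import *
d=grab('wrist','w5');cv2.imwrite('pics/w5c.png',cv2.resize(d['pixels'][0:100,180:313,::-1],None,fx=6,fy=6,interpolation=cv2.INTER_CUBIC))"
```

```text
time: 10.9
eef_pos: [0.5362, -0.0234, 0.0899]
orientation: [0.156, 0.988, -0.0, 0.002]
force: [13.7, 0.5, -6.0]
grip_width: 0.122
cur cradle mm [73.8 44.  89.9] F [13.7  0.5 -6. ] w 0.122 t 10.9
target [ 0.5363 -0.0233  0.09  ] shift/0.4 [-0.0001  0.0003 -0.0002] shift/.4 in target axes [-0.0001  0.0003 -0.0002] turn/45 [ 0.0005  0.0057 -0.0016]
```

View pics/w5c.png

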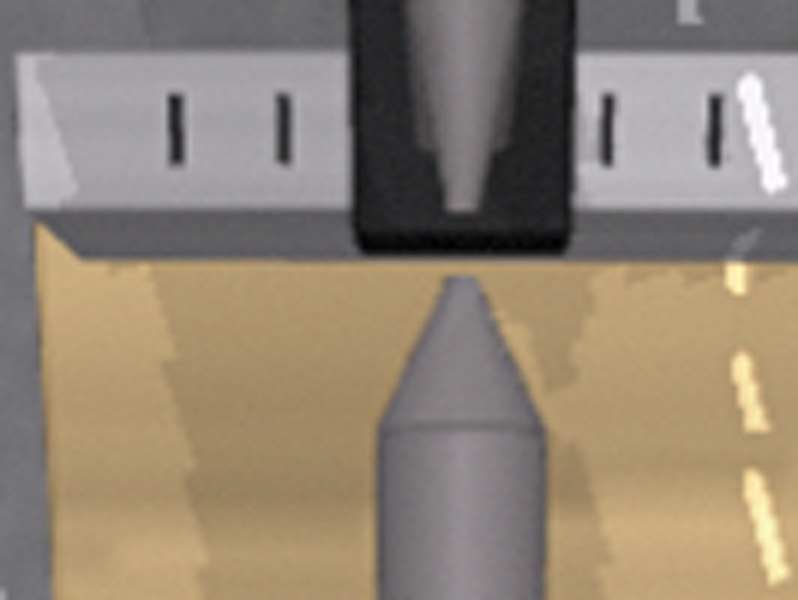

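The bar's point (460,278) and the pointer tip (461,210) agree to about 0.1 mm. The grip is closed on the bar and the lever is held at its stop with about 13 N. I'm handing in.

```bash
python3 -c "
from workcell import ticket
print(ticket.sign_off())"
```

```text
the job is handed in; nothing more can be done
None
```

The job is done and handed in at about 11 s of the 38 s allowed. I gripped the bar near its outer end and drew the leg about 53 mm out to the mark while the lever was still open. I then opened the fingers by about 3 mm of slack, slid them along the bar to push the lever shut, and re-gripped the bar with 35 N. The arm was still holding the bar when I handed in.

**Leg position:** in the last close-up, the bar's point and the pointer tip agree to about 0.1 mm. My earlier estimates of the leg and mark positions differed by up to about 0.5 mm.

**Lever:** it is at its end stop. The force rose steeply at cradle y ≈ 44 mm, the wrist picture before re-gripping showed the lever lying along the tube, and the fingers still press on it with about 13 N.

**Grip:** the gripper opening read 0.122 (about 11 mm) at the end, the same as at the first grasp, on a 12 mm bar.

**Bench:** I saw no sign that the pointer or the other things on the bench had moved, but I took no full-scene picture after the pull to confirm this. No check failed.

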